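Find the warped slide plate with a straightedge

ROBOT

A 6-joint arm with a two-finger parallel gripper is mounted at the origin on the work surface. World frame = base frame: x ahead of the robot, y to its left, z up, the work surface at z = 0. Lengths are in m, angles in degrees, forces in N, time in s.
With the tool pointing down it reaches from about 0.275 to 1 m from the base axis. Payload 8.4 kg.
Tool frame: the origin (TCP) lies between the finger pads; the fingertips stand 17 mm ahead of it and the grasp point (between the pads) lies 2 mm behind it; z points along the fingers, y is the line along which they close (so a half turn about z gives the same grasp; the last joint's range is limited). The gripper opens to 85 mm and grips with 20 to 120 N. Pads are 22 mm wide; open, the fingers measure 114 mm over their backs; the gripper's body (76 mm by 85 mm) begins 54 mm behind the grasp point. The pads swing forward as they close: fully open they stand 13 mm farther back than shut.
Start: joints at [72.972, 20.225, 93.587, -0, 66.188, -0.138], TCP at [0.182, 0.598, 0.248] pointing down, gripper open.
Joint ranges: [-150.9, 150.9], [-52.94, 120.26], [3.33, 152.33], [-74.26, 254.26], [0, 154.13], [-172.89, 172.89]. Speed limits (degrees/s): [127.2, 127.2, 159.86, 180, 180, 180].

INTERFACE

Orientations are given as a 3x3 rotation matrix whose columns are the frame's x, y, z axes.
In Python, from cell import ctrl gives the robot as it stands.
- The arm moves only by the tool carry_out, never from a script. Its argument "targets" is a list of rows, each a list of 4 numbers: the shift along the tool's x, y, z in cm, then the turn about the tool's z in degrees. In form: [[dx, dy, dz, twist], ...]. A call has 1 to 12 rows; each row shifts and turns the commanded pose from where the row before left it, along the tool's axes as they then stand; what a row does not reach is not made up. A row lasts 1/10 s, in which the tool goes at most 50 mm and 8.59 degrees, less where a joint would pass 70% of its speed; a pose out of reach is approached as far as the arm can. A call with a gripper value outside its range is refused whole. "grip" is the closure, from -1 (fully open) to 1 (shut), so that 0 is half open, set as the call begins (left out, the last holds). The fingers move at their own pace and stop on an object; the grip force is fixed at half the most. Time passes only in rows, so rows that do not move let the fingers close. It gives the time, the measured TCP pose, the force, the opening and the grip force at its end, in the units of the state.
- ctrl.get_obs(): the state, without advancing time (a new reading comes with each control period).
- ctrl.read_camera(name): name is "side" or "top" or "wrist"; returns the picture (480x640x3 uint8, red, green, blue); there is no depth.
- ctrl.camera_model(name): a dict with "K" (3x3 intrinsics, pixels), "world_to_cam" (4x4, takes a point from world to camera coordinates). Camera axes: x right, y up, looking along -z (the intrinsics and any distortion apply to the point x, -y, -z); pixel columns grow to the right and rows downward; lengths in m; the calibration is good to about 2 mm. A picture is of the moment at which its call begins: read the wrist's pose just before it. camera_model takes no time and is no camera call; for the wrist camera it gives the pose at the moment of the call.
- ctrl.job_done(): hands the job in; it is judged then, once.
The state is a dict: "time_s": time; "joints": joint angles; "dq": joint speeds; "joint_torque": joint torques, N m; "tool_pos": TCP position; "ee_rot": TCP orientation; "wrist_force": force on the tool from outside, world axes, zero at the start; "moment": the same for the moment, N m; "finger_gap": finger opening in m; "grasp_force": force on a finger pad.
Only numpy, scipy, OpenCV 4.12 (cv2) and the standard library are available. Lean on these libraries where they do the work, as an engineer would, in place of code of your own. Each camera call takes 0.05 s, during which the arm holds its last target. There are 200 camera calls.

TASK

One of the three slide plates drying on the mat has warped in the hot wash and is no longer flat along its length. Find it with the straightedge: lay it lengthwise on a plate, let go, and press its ends down gently, holding for a moment, to feel whether it rocks. Set the warped plate down flat in the steel tray, leave the two flat ones where they lie, and put the straightedge back in its wooden case, dropping nothing.

Things in the scene. Friction and masses are not known exactly. Their poses are not given: they have to be found in the camera images.
- mat: the fixed black rubber drying mat, 215 mm (x) by 235 mm (y), 4 mm thick; origin at the middle of its underside. Three loose slide plates lie on it side by side, 72 mm apart: cream plastic bars along its x, 180 mm long, 40 mm wide, 150 g, with seven low ribs across the top, 25 mm apart. One is warped, the others are flat; which place holds it differs each time
- lane_1 (a point): right-hand (-y) place on the mat, on the mat's top under the middle of the plate lying there; x along the plate, z up. Plates lie within 5 mm and 0.03 rad of their places. Over its ribs a plate stands 16 to 18.2 mm above the mat; the flat ones differ by that much too, so height tells nothing
- lane_2 (a point): middle place, likewise. The ribs of a flat plate are level. On the warped one the middle rib stands 2.2 mm above the outermost ribs (75 mm from the middle), a smooth arch
- lane_3 (a point): left-hand (+y) place, likewise. Laid lengthwise on the warped plate, the straightedge rolls on the arch: pressed with 5 to 10 N near one end it tilts 0.025 to 0.045 rad towards that end, and rolls back when let go. On a flat plate it stays put
- straightedge_mid (a point): middle of the loose straightedge: a steel bar 160 mm long (along x), 16 mm wide (y), 10 mm high, with a black plastic grip 40 mm long, 16 mm wide and 24 mm high on the middle of its top; about 220 g. The point is half-way up, 17 mm above its underside and 17 mm below the top of the grip; z up. At the start it lies in its case
- case_in (a point): middle of the inner floor (10 mm above the bench) of the fixed wooden case of the straightedge: inside 188 x 48 mm, x along its length, rim 6 mm above the floor, 6 mm thick. It stands to the left or the right of the mat, the tray on the other side
- tray_in (a point): middle of the inner floor (4 mm above the bench) of the fixed open steel tray: inside 242 x 112 mm, x along its length, walls 4 mm thick, their top 24 mm above the bench
- tube_rack: bystander: cream feeder rack with three glass tubes, 186 x 26 mm, 83 mm tall, beyond the mat; origin at the middle of its underside. Leave alone
- rinse_bottle: bystander: white capped bottle, 48 mm across, 110 mm tall; origin at the middle of its underside. Leave alone
- sample_cup: bystander: white plastic cup, 64 mm across, 55 mm tall; origin at the middle of its underside. Leave alone
Mind the look-alikes: they are no part of the job. Leave any purple look-alike of the part that bears straightedge_mid alone. There is more than one size of the part that bears case_in; the job needs the larger.

How it is judged (in metres and radians):
On the way, in this order (a step that is already met when the one before it is completed fails the run):
1. the straightedge lies lengthwise on one of the plates (middle within 30 mm of the plate's place, within 0.12 rad) and the gripper has let go of it (((horizontal distance between straightedge_mid and lane_1 below 0.03 m and angle between the x axis of straightedge_mid and the x axis of lane_1, either way round below 0.12 rad and z of straightedge_mid in the frame of lane_1 between 0.03 and 0.04 m) or (horizontal distance between straightedge_mid and lane_2 below 0.03 m and angle between the x axis of straightedge_mid and the x axis of lane_2, either way round below 0.12 rad and z of straightedge_mid in the frame of lane_2 between 0.03 and 0.04 m) or (horizontal distance between straightedge_mid and lane_3 below 0.03 m and angle between the x axis of straightedge_mid and the x axis of lane_3, either way round below 0.12 rad and z of straightedge_mid in the frame of lane_3 between 0.03 and 0.04 m)) and contact force between the fingers and straightedge below 0.1 N), for 0.1 s.
2. an end of the straightedge (its outer 40 mm) is held down gently, with 1 to 15 N for 0.2 s, while it lies on a plate (((horizontal distance between straightedge_mid and lane_1 below 0.03 m and angle between the x axis of straightedge_mid and the x axis of lane_1, either way round below 0.12 rad and z of straightedge_mid in the frame of lane_1 between 0.03 and 0.04 m) or (horizontal distance between straightedge_mid and lane_2 below 0.03 m and angle between the x axis of straightedge_mid and the x axis of lane_2, either way round below 0.12 rad and z of straightedge_mid in the frame of lane_2 between 0.03 and 0.04 m) or (horizontal distance between straightedge_mid and lane_3 below 0.03 m and angle between the x axis of straightedge_mid and the x axis of lane_3, either way round below 0.12 rad and z of straightedge_mid in the frame of lane_3 between 0.03 and 0.04 m)) and (contact force between the fingers and straightedge_c1 between 1 and 15 N or contact force between the fingers and straightedge_c2 between 1 and 15 N)), for 0.2 s.
At the end, for the whole second after the job is handed in: The warped plate lies the right way up on the floor of the tray, at rest; both flat plates are within 20 mm of where they started; the straightedge lies flat inside the rim of its case, at rest (x of plate_q in the frame of tray_in between -0.045 and 0.045 m and y of plate_q in the frame of tray_in between -0.045 and 0.045 m and z of plate_q in the frame of tray_in below 0.006 m and angle between each of plate_q, straightedge_mid's own z axis and vertical below 0.06 rad and linear speed of each of plate_q, straightedge below 0.02 m/s and distance of each of plate_p, plate_r from where it was at the start of the episode below 0.02 m and horizontal distance between straightedge_mid and case_in below 0.025 m and z of straightedge_mid in the frame of case_in below 0.021 m); the robot touches nothing.
It fails at once if an end of the straightedge is struck or pressed with more than 80 N (contact force between the fingers and straightedge_c1 above 80 N or contact force between the fingers and straightedge_c2 above 80 N).
It fails at once if the warped plate or the straightedge is dropped: it falls free of the fingers at more than 0.5 m/s (some 13 mm) ((linear speed of plate_q above 0.5 m/s and contact force between the fingers and plate_q below 0.1 N) or (linear speed of straightedge above 0.5 m/s and contact force between the fingers and straightedge below 0.1 N)).
It fails at once if a flat plate is moved by more than 20 mm (distance of any of plate_p, plate_r from where it was at the start of the episode above 0.02 m).
It fails at once if the rack, the bottle or the cup is moved by more than 30 mm (distance of any of tube_rack, rinse_bottle, sample_cup from where it was at the start of the episode above 0.03 m).
It also fails if it takes over 72 s, if anything falls off the work surface, if the arm or the gripper's body presses on something with over 40 N, if the wrist force passes 120 N, or if a joint passes its speed limit or range.

## Working session

There is one attempt and no reset: what is moved stays moved. The work goes in short steps, Python scripts to look and compute and a tool call to move; the robot and the scene stay as the last step left them, time stands still between calls to the robot, and variables do not carry over. Pictures are saved under pics/ and viewed, at most 10 in all, crops included, and the job is handed in when it is done.

Besides the shell and the picture viewer there is one more tool, called as name(argument=value, ...) on one line, values as JSON. carry_out: Moves the arm, as the interface text tells. Its arguments: {"type":"object","properties":{"targets":{"type":"array"},"grip":{"type":"number"}},"required":["targets"]}

```bash
mkdir -p pics; ls
cat > h.py <<'E'
import numpy as np, cv2
from cell import ctrl
def snap(cam,fn=None):
    m=ctrl.camera_model(cam); im=ctrl.read_camera(cam)
    if fn: cv2.imwrite('pics/'+fn,im[:,:,::-1])
    return im,m
def ray(m,u,v,z):
    K=np.array(m['K']);T=np.array(m['world_to_cam'])
    d=np.linalg.inv(K)@[u,v,1]; d=np.array([d[0],-d[1],-d[2]])
    R=T[:3,:3];o=-R.T@T[:3,3];w=R.T@d
    return o+w*(z-o[2])/w[2]
def proj(m,p):
    K=np.array(m['K']);T=np.array(m['world_to_cam'])
    c=T[:3,:3]@np.array(p)+T[:3,3]; q=K@[c[0],-c[1],-c[2]]; return q[:2]/q[2]
E
python3 - <<'E'
from h import *
a,m=snap('top','top0.png'); print({k:np.round(np.array(v),3).tolist() if not isinstance(v,str) else v for k,v in m.items()})
b,m=snap('side','side0.png'); print(list(m)); 
o=ctrl.get_obs(); print(o['time_s'],o['tool_pos'],np.round(o['ee_rot'],3),o['wrist_force'],o['finger_gap'])
E
```

```text
pics
{'K': [[469.153, 0.0, 319.825], [0.0, 469.153, 243.754], [0.0, 0.0, 1.0]], 'world_to_cam': [[-0.009, -1.0, 0.022, 0.006], [0.982, -0.005, 0.187, -0.547], [-0.187, 0.023, 0.982, -0.939], [0.0, 0.0, 0.0, 1.0]]}
['K', 'world_to_cam']
0.1 [0.1814878  0.5976421  0.24762792] [[-0.957  0.291 -0.   ]
 [ 0.291  0.957 -0.001]
 [-0.    -0.001 -1.   ]] [-0.3905423   0.25573883 -0.07092025] 0.08560934405998644
```

View pics/top0.png

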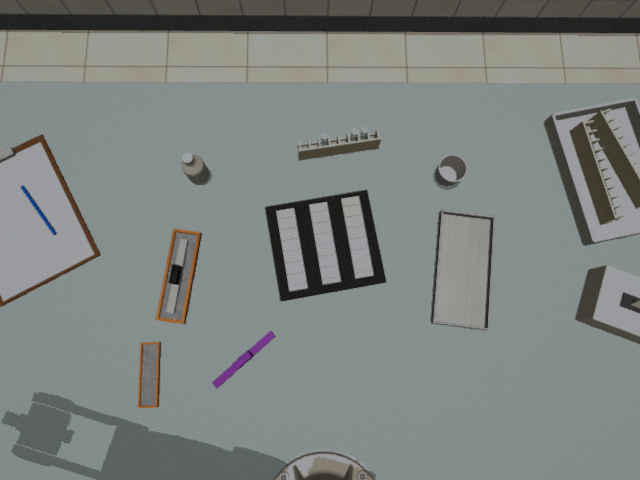

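View pics/side0.png

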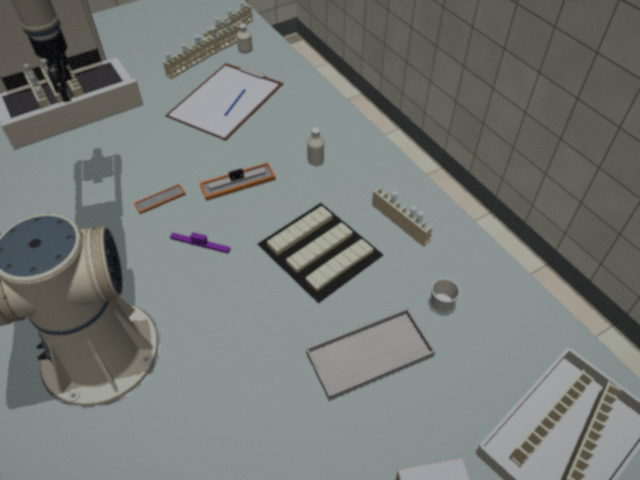

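Top view: the straightedge with its black grip lies in the larger orange case at (178,275). Look-alikes are the purple one at (244,360) and the small case at (149,375). The plates are at (291,250), (325,243) and (357,237), the tray at (463,270). I choose the straightedge at (178,275).

Run:
```python
from h import *
a,m=snap('top'); hsv=cv2.cvtColor(a,cv2.COLOR_RGB2HSV)
cv2.imwrite('pics/crop.png',np.hstack([cv2.resize(a[220:335,140:220,::-1],None,fx=5,fy=5),cv2.resize(a[190:305,258:338,::-1],None,fx=5,fy=5)]))
def rect(mask,name,z,box,n=1):
    k=np.zeros_like(mask);x0,y0,x1,y1=box;k[y0:y1,x0:x1]=mask[y0:y1,x0:x1]
    cs=sorted(cv2.findContours(k,cv2.RETR_EXTERNAL,cv2.CHAIN_APPROX_NONE)[0],key=cv2.contourArea)[-n:]
    for c in cs:
        P=np.array([ray(m,u,v,z)[:2] for u,v in c[:,0]])
        r=cv2.minAreaRect((P*1000).astype(np.float32)); b=cv2.boxPoints(r)
        e=[b[1]-b[0],b[2]-b[1]];e=max(e,key=np.linalg.norm);ang=np.degrees(np.arctan2(e[1],e[0]))
        ang=(ang+90)%180-90
        print(name,np.round(r[0],1),np.round(sorted(r[1]),1),round(ang,2),cv2.boundingRect(c))
H,S,V=[hsv[...,i] for i in range(3)]
for p in [(178,255),(174,300),(176,275),(291,240),(280,215),(463,270),(165,300),(437,270)]: print(p,a[p[1],p[0]],hsv[p[1],p[0]])
org=((S>130)&(H<20)&(V>80)).astype(np.uint8)*255
rect(org,'case',.016,(140,215,215,335))
rect((V<45).astype(np.uint8)*255,'grip',.044,(160,240,195,310))
rect((V<60).astype(np.uint8)*255,'mat',.004,(255,180,395,305))
rect((V>110).astype(np.uint8)*255,'plates',.020,(272,196,378,296),3)
tm=(cv2.absdiff(a,np.full_like(a,0)+a[350,463]).max(2)>25).astype(np.uint8)*255
rect(tm,'tray',.024,(425,200,502,335))
rect(((V>130)&(S<40)).astype(np.uint8)*255,'bar',.02,(163,236,192,316),2)
```

```text
(178, 255) [147 147 143] [ 30   7 147]
(174, 300) [152 151 148] [ 23   7 152]
(176, 275) [26 25 27] [135  19  27]
(291, 240) [155 157 159] [105   6 159]
(280, 215) [156 159 157] [ 70   5 159]
(463, 270) [145 144 141] [ 23   7 145]
(165, 300) [110 111 113] [110   7 113]
(437, 270) [129 130 126] [ 38   8 130]
case [487.2 305.8] [ 59.9 198. ] -8.13 (156, 229, 45, 95)
grip [485.5 303.8] [21.8 38.2] -7.39 (169, 265, 14, 19)
mat [555.9  -9.2] [213.  232.6] -80.26 (266, 190, 120, 111)
plates [570.  -79.5] [ 40.4 180.3] 8.9 (341, 196, 32, 82)
plates [557.   -8.3] [ 40.2 179.2] 9.11 (309, 202, 32, 82)
plates [542.9  63.8] [ 40.2 179.6] 9.5 (276, 208, 32, 83)
tray [ 496.6 -305.3] [123.3 248.9] -7.49 (430, 210, 64, 118)
bar [537.5 302.2] [15.3 57.5] -7.76 (175, 239, 12, 27)
bar [437.6 316.2] [15.6 59.5] -7.75 (166, 284, 12, 29)
```

View pics/crop.png

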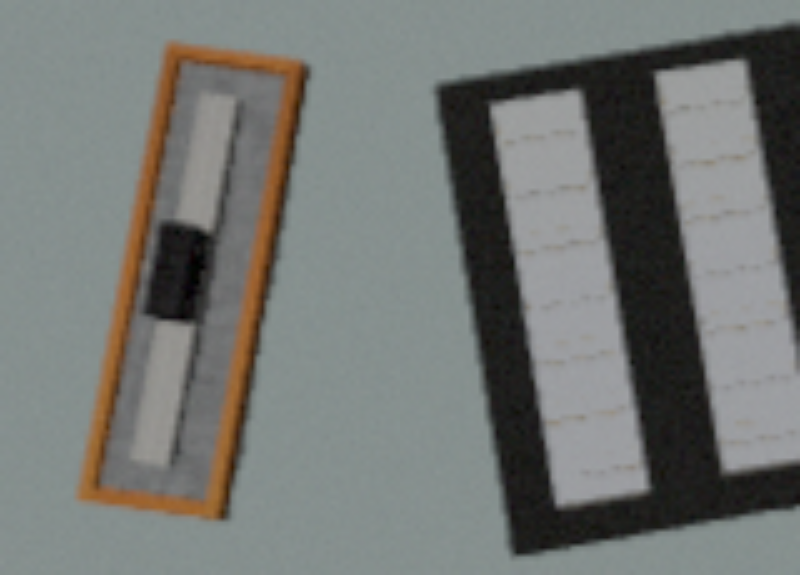

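Crop: the straightedge (grip at about (176,275) full frame) is in the larger case, and case, plate and tray sizes match the given ones. The straightedge's middle is at about (0.4875, 0.309), angle -7.8°. Moving above it.

carry_out(targets=[[-3.77, -1.87, 1.5, 0], [-3.77, -1.87, 1.5, 0], [-3.77, -1.87, 1.5, 0], [-3.77, -1.87, 1.5, 0], [-3.77, -1.87, 1.5, 0], [-3.77, -1.87, 1.5, 0], [-3.77, -1.87, 1.5, 0], [-3.77, -1.87, 1.5, 0], [-3.77, -1.87, 1.5, 0], [-3.77, -1.87, 1.5, 0], [0, 0, 0, -8.5], [0, 0, 0, -0.6]], grip=-1)

```text
time_s: 1.35
tool_pos: [0.4884, 0.3083, 0.0975]
ee_rot: [[-0.991, 0.135, -0.001], [0.135, 0.991, -0.001], [0.001, -0.001, -1.0]]
wrist_force: [0.3, 0.1, 0.9]
finger_gap: 0.0856
grasp_force: 0.0
```

```bash
cat >> h.py <<'E'
def st():
    o=ctrl.get_obs();R=np.array(o['ee_rot']);p=np.array(o['tool_pos'])
    print('t',round(o['time_s'],2),'p',np.round(p*1000,1),'ang',round(np.degrees(np.arctan2(R[1,0],R[0,0])),2),'Rz',np.round(R[:,2],3),'F',np.round(o['wrist_force'],1),'M',np.round(o['moment'],2),'gap',round(o['finger_gap']*1000,1),'gf',round(o['grasp_force'],1)); return p,R
def go(x,y,z,ang=None):
    p,R=st();d=np.array([x,y,z])/1000-p
    print('tool cm',np.round(R.T@d*100,2),'twist', None if ang is None else round(-((ang-np.degrees(np.arctan2(R[1,0],R[0,0]))+90)%180-90),2))
E
python3 -c "
from h import *
go(487.5,309.2,36,-7.8)"
```

```text
t 1.35 p [488.4 308.3  97.5] ang 172.23 Rz [-0.001 -0.001 -1.   ] F [0.3 0.1 0.9] M [ 0.02  0.02 -0.02] gap 85.6 gf 0.0
tool cm [0.09 0.08 6.15] twist 0.03
```

carry_out(targets=[[0.1, 0.1, 2.0, 0], [0, 0, 2.0, 0], [0, 0, 1.5, 0], [0, 0, 0.6, 0], [0, 0, 0, 0]])

```text
time_s: 1.85
tool_pos: [0.4865, 0.3108, 0.0366]
ee_rot: [[-0.991, 0.136, -0.001], [0.136, 0.991, -0.001], [0.001, -0.001, -1.0]]
wrist_force: [-0.2, 0.8, 0.1]
finger_gap: 0.0853
grasp_force: 0.0
```

carry_out(targets=[[0, 0, 0, 0], [0, 0, 0, 0], [0, 0, 0, 0], [0, 0, 0, 0], [0, 0, 0, 0], [0, 0, 0, 0], [0, 0, 0, 0], [0, 0, 0, 0]], grip=1)

```text
time_s: 2.65
tool_pos: [0.4874, 0.3107, 0.0378]
ee_rot: [[-0.991, 0.136, 0.0], [0.136, 0.991, 0.0], [-0.0, 0.0, -1.0]]
wrist_force: [-1.2, -1.0, 5.7]
finger_gap: 0.0146
grasp_force: 59.9
```

carry_out(targets=[[0, 0, -1.5, 0], [0, 0, -3.0, 0], [-1.48, -3.96, 0, 0], [-1.48, -3.96, 0, 0], [-1.48, -3.96, 0, 0], [-1.48, -3.96, 0, 0], [-1.48, -3.96, 0, 0], [-1.48, -3.96, 0, 0], [0, 0, 0, -8.5], [0, 0, 0, -8.5], [0, 0, 0, 0], [0, 0, 0, 0]])

```text
time_s: 3.85
tool_pos: [0.5429, 0.0633, 0.0827]
ee_rot: [[-0.988, -0.156, 0.0], [-0.156, 0.988, 0.0], [-0.0, 0.0, -1.0]]
wrist_force: [-0.7, -0.6, -3.3]
finger_gap: 0.0152
grasp_force: 59.3
```

```bash
python3 -c "
from h import *
go(542.9,63.8,49.5,9.4)
im,m=snap('side','s1.png')
cv2.imwrite('pics/s1c.png',cv2.resize(im[150:310,220:420,::-1],None,fx=4,fy=3.5)[:600])"
```

```text
t 3.85 p [542.9  63.3  82.7] ang -171.04 Rz [ 0.  0. -1.] F [-0.7 -0.6 -3.3] M [-0.01  0.02  0.02] gap 15.2 gf 59.3
tool cm [-0.    0.05  3.32] twist -0.44
```

View pics/s1c.png

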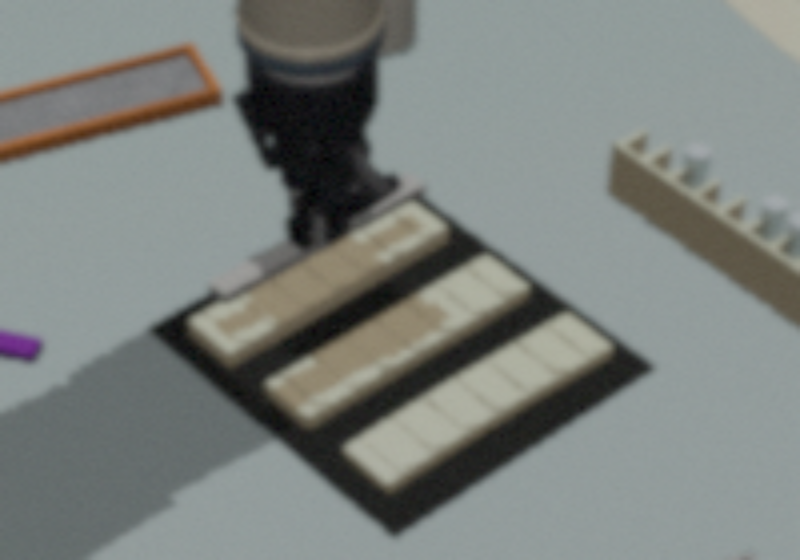

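The crop shows the straightedge held level over the lane_3 plate, around crop pixel (315,240). Lowering.

carry_out(targets=[[0, 0.05, 1.5, -0.4], [0, 0, 1.2, 0], [0, 0, 0.3, 0], [0, 0, 0.1, 0], [0, 0, 0.1, 0], [0, 0, 0, 0]])

```text
time_s: 4.5
tool_pos: [0.5431, 0.0638, 0.0505]
ee_rot: [[-0.986, -0.167, 0.0], [-0.167, 0.986, 0.0], [-0.0, -0.0, -1.0]]
wrist_force: [1.0, -0.5, -2.6]
finger_gap: 0.0149
grasp_force: 59.2
```

carry_out(targets=[[0, 0, 0.1, 0], [0, 0, 0, 0]])

```text
time_s: 4.7
tool_pos: [0.5432, 0.0638, 0.05]
ee_rot: [[-0.986, -0.167, 0.001], [-0.167, 0.986, 0.0], [-0.001, -0.0, -1.0]]
wrist_force: [-0.9, -1.1, 4.2]
finger_gap: 0.0147
grasp_force: 60.0
```

carry_out(targets=[[0, 0, 0, 0], [0, 0, 0, 0], [0, 0, 0, 0], [0, 0, 0, 0], [0, 0, 0, 0]], grip=0)

```text
time_s: 5.2
tool_pos: [0.5429, 0.0637, 0.0493]
ee_rot: [[-0.986, -0.167, 0.0], [-0.167, 0.986, -0.0], [-0.0, -0.0, -1.0]]
wrist_force: [-0.1, 0.4, -0.1]
finger_gap: 0.0423
grasp_force: 0.0
```

carry_out(targets=[[0, 0, -2.0, 0], [0, 0, -2.5, 0], [6.5, 0, 0, 0], [0, 0, 0, 0], [0, 0, 0, 0]])

```text
time_s: 5.7
tool_pos: [0.4924, 0.0552, 0.0943]
ee_rot: [[-0.986, -0.167, -0.001], [-0.167, 0.986, -0.0], [0.001, 0.0, -1.0]]
wrist_force: [0.5, -0.4, 0.3]
finger_gap: 0.0431
grasp_force: 0.0
```

```bash
cat > bar.py <<'E'
from h import *
im,m=snap('top'); st()
hsv=cv2.cvtColor(im,cv2.COLOR_RGB2HSV)
cv2.imwrite('pics/bar.png',cv2.resize(im[180:310,255:395,::-1],None,fx=4,fy=4))
im2,m2=snap('side'); cv2.imwrite('pics/bar2.png',cv2.resize(im2[150:310,220:420,::-1],None,fx=4,fy=3.5))
cv2.imwrite('pics/both.png',np.hstack([cv2.resize(im[180:310,255:395,::-1],(400,400)),cv2.resize(im2[170:310,240:400,::-1],(400,400))]))
E
python3 bar.py
```

```text
t 5.75 p [493.9  55.4  94.5] ang -170.39 Rz [ 0.001  0.    -1.   ] F [ 0.4  0.1 -0.1] M [-0.   -0.    0.02] gap 43.0 gf 0.0
```

View pics/both.png

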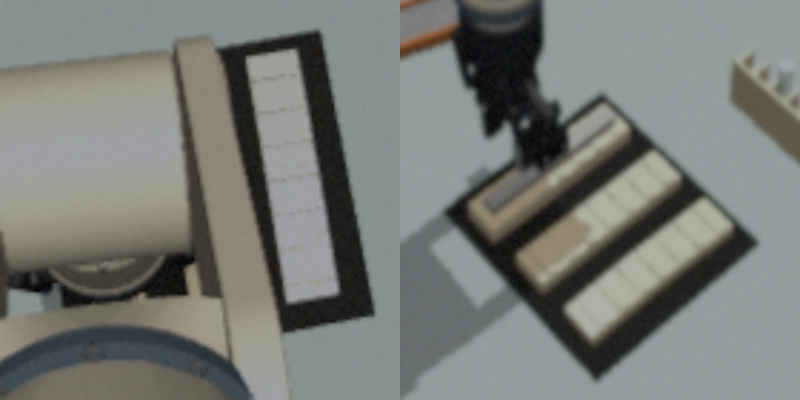

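The side half shows the straightedge lying along the lane_3 plate, around (555,160). Closing the fingers and going down on its near end.

carry_out(targets=[[1.6, 0, 1.0, 0], [0, 0, 1.0, 0], [0, 0, 1.0, 0], [0, 0, 0.5, 0], [0, 0, 0.3, 0], [0, 0, 0.2, 0], [0, 0, 0, 0], [0, 0, 0, 0]], grip=1)

```text
time_s: 6.6
tool_pos: [0.478, 0.0528, 0.0544]
ee_rot: [[-0.986, -0.167, 0.0], [-0.167, 0.986, 0.0], [-0.0, -0.0, -1.0]]
wrist_force: [0.1, 0.4, 0.5]
finger_gap: 0.0001
grasp_force: 0.0
```

carry_out(targets=[[0, 0, 0.1, 0], [0, 0, 0.1, 0], [0, 0, 0, 0]])

```text
time_s: 6.9
tool_pos: [0.4777, 0.0527, 0.0523]
ee_rot: [[-0.986, -0.167, 0.0], [-0.167, 0.986, 0.0], [-0.0, 0.0, -1.0]]
wrist_force: [-0.2, 0.5, 0.4]
finger_gap: 0.0002
grasp_force: 0.0
```

carry_out(targets=[[0, 0, 0.1, 0], [0, 0, 0.1, 0], [0, 0, 0, 0]])

```text
time_s: 7.2
tool_pos: [0.4776, 0.0527, 0.0501]
ee_rot: [[-0.986, -0.167, -0.0], [-0.167, 0.986, -0.0], [0.0, 0.0, -1.0]]
wrist_force: [0.5, 0.0, -0.4]
finger_gap: -0.0001
grasp_force: 0.0
```

carry_out(targets=[[0, 0, 0.07, 0], [0, 0, 0, 0]])

```text
time_s: 7.4
tool_pos: [0.4777, 0.0527, 0.0495]
ee_rot: [[-0.986, -0.167, -0.0], [-0.167, 0.986, -0.0], [0.0, -0.0, -1.0]]
wrist_force: [0.2, 0.2, -0.3]
finger_gap: 0.0003
grasp_force: 0.0
```

carry_out(targets=[[0, 0, 0.07, 0], [0, 0, 0, 0]])

```text
time_s: 7.6
tool_pos: [0.4778, 0.0527, 0.0492]
ee_rot: [[-0.986, -0.167, 0.0], [-0.167, 0.986, 0.0], [-0.0, 0.0, -1.0]]
wrist_force: [-2.3, -0.4, 7.5]
finger_gap: 0.0004
grasp_force: 3.4
```

carry_out(targets=[[0, 0, 0, 0], [0, 0, 0, 0], [0, 0, 0, 0]])

```text
time_s: 7.9
tool_pos: [0.4778, 0.0527, 0.0492]
ee_rot: [[-0.986, -0.167, 0.0], [-0.167, 0.986, 0.0], [-0.0, -0.0, -1.0]]
wrist_force: [-1.5, -0.4, 6.4]
finger_gap: -0.0001
grasp_force: 3.3
```

carry_out(targets=[[0, 0, -1.5, 0], [0, 0, -2.0, 0], [-4.4, 0, 0, 0], [-4.4, 0, 0, 0], [-4.4, 0, 0, 0], [0, 0, 1.5, 0], [0, 0, 1.5, 0], [0, 0, 0.3, 0], [0, 0, 0, 0], [0, 0, 0, 0]])

```text
time_s: 8.9
tool_pos: [0.6063, 0.0745, 0.0503]
ee_rot: [[-0.986, -0.167, -0.002], [-0.167, 0.986, -0.0], [0.002, 0.0, -1.0]]
wrist_force: [-0.4, -0.2, -0.1]
finger_gap: 0.0001
grasp_force: 0.0
```

carry_out(targets=[[0, 0, 0.07, 0], [0, 0, 0, 0]])

```text
time_s: 9.1
tool_pos: [0.6074, 0.0746, 0.0501]
ee_rot: [[-0.986, -0.167, -0.001], [-0.167, 0.986, -0.0], [0.001, 0.0, -1.0]]
wrist_force: [-0.0, -0.4, -0.7]
finger_gap: -0.0002
grasp_force: 0.0
```

carry_out(targets=[[0, 0, 0.07, 0], [0, 0, 0, 0]])

```text
time_s: 9.3
tool_pos: [0.6078, 0.0747, 0.0494]
ee_rot: [[-0.986, -0.167, -0.0], [-0.167, 0.986, -0.0], [0.0, -0.0, -1.0]]
wrist_force: [0.2, 0.4, -0.4]
finger_gap: -0.0003
grasp_force: 0.0
```

carry_out(targets=[[0, 0, 0.06, 0], [0, 0, 0, 0], [0, 0, 0, 0]])

```text
time_s: 9.6
tool_pos: [0.6079, 0.0748, 0.0493]
ee_rot: [[-0.986, -0.167, -0.0], [-0.167, 0.986, -0.0], [0.0, -0.0, -1.0]]
wrist_force: [-2.2, -0.2, 5.6]
finger_gap: 0.0001
grasp_force: 2.7
```

carry_out(targets=[[0, 0, 0.03, 0], [0, 0, 0, 0], [0, 0, 0, 0]])

```text
time_s: 9.9
tool_pos: [0.6079, 0.0748, 0.0492]
ee_rot: [[-0.986, -0.167, -0.0], [-0.167, 0.986, -0.0], [0.0, -0.0, -1.0]]
wrist_force: [-2.7, 0.1, 8.9]
finger_gap: 0.0002
grasp_force: 4.3
```

Both ends contact hard at the same height (49.2 mm) with no give, so the lane_3 plate is flat. Next is lane_2.

carry_out(targets=[[0, 0, -1.5, 0], [0, 0, -2.5, 0], [3.3, 0, 0, 0], [3.3, 0, 0, 0], [0, 0, 0, 0], [0, 0, 1.5, 0], [0, 0, 1.5, 0], [0, 0, 0.9, 0], [0, 0, 0, 0]], grip=0)

```text
time_s: 10.8
tool_pos: [0.5426, 0.0637, 0.0489]
ee_rot: [[-0.986, -0.167, -0.001], [-0.167, 0.986, -0.0], [0.001, 0.0, -1.0]]
wrist_force: [-0.3, 0.2, -0.7]
finger_gap: 0.0424
grasp_force: 0.0
```

carry_out(targets=[[0, 0, 0, 0], [0, 0, 0, 0], [0, 0, 0, 0], [0, 0, 0, 0], [0, 0, 0, 0]], grip=1)

```text
time_s: 11.3
tool_pos: [0.5435, 0.0638, 0.0503]
ee_rot: [[-0.986, -0.167, 0.001], [-0.167, 0.986, 0.0], [-0.001, -0.0, -1.0]]
wrist_force: [-0.4, -0.4, 5.5]
finger_gap: 0.0152
grasp_force: 59.5
```

```bash
python3 -c "
from h import *
go(557,-8.3,70,9.1)"
```

```text
t 11.3 p [543.5  63.8  50.3] ang -170.39 Rz [ 0.001  0.    -1.   ] F [-0.4 -0.4  5.5] M [-0.13  0.07  0.01] gap 15.2 gf 59.5
tool cm [-0.13 -7.34 -1.97] twist 0.51
```

carry_out(targets=[[0, 0, -1.0, 0], [0, 0, -2.0, 0], [-0.1, -3.67, 0, 0], [0, -3.67, 0, 0.5], [0, 0, 0, 0], [0, 0, 1.5, 0], [0, 0, 0.9, 0], [0, 0, 0.3, 0], [0, 0, 0, 0]])

```text
time_s: 12.2
tool_pos: [0.5551, -0.0077, 0.0514]
ee_rot: [[-0.987, -0.159, -0.002], [-0.159, 0.987, 0.0], [0.002, 0.0, -1.0]]
wrist_force: [-0.3, -0.6, -2.1]
finger_gap: 0.0149
grasp_force: 59.1
```

carry_out(targets=[[0, 0, 0.1, 0], [0, 0, 0, 0]])

```text
time_s: 12.4
tool_pos: [0.5562, -0.0081, 0.0516]
ee_rot: [[-0.987, -0.159, 0.0], [-0.159, 0.987, 0.0], [-0.0, -0.0, -1.0]]
wrist_force: [0.1, -0.3, -3.1]
finger_gap: 0.0149
grasp_force: 59.1
```

carry_out(targets=[[0, 0, 0.1, 0], [0, 0, 0, 0]])

```text
time_s: 12.6
tool_pos: [0.5562, -0.0084, 0.0507]
ee_rot: [[-0.987, -0.158, 0.0], [-0.158, 0.987, -0.0], [-0.0, -0.0, -1.0]]
wrist_force: [-1.0, -0.9, -2.1]
finger_gap: 0.0147
grasp_force: 59.1
```

carry_out(targets=[[0, 0, 0.1, 0], [0, 0, 0, 0]])

```text
time_s: 12.8
tool_pos: [0.556, -0.0085, 0.0496]
ee_rot: [[-0.987, -0.158, 0.0], [-0.158, 0.987, 0.0], [-0.0, -0.0, -1.0]]
wrist_force: [-0.4, 0.7, -2.8]
finger_gap: 0.0144
grasp_force: 59.1
```

carry_out(targets=[[0, 0, 0.1, 0], [0, 0, 0, 0]])

```text
time_s: 13.0
tool_pos: [0.556, -0.0085, 0.0485]
ee_rot: [[-0.987, -0.158, -0.0], [-0.158, 0.987, -0.0], [0.0, 0.0, -1.0]]
wrist_force: [0.6, -0.8, -2.6]
finger_gap: 0.0146
grasp_force: 59.1
```

carry_out(targets=[[0, 0, 0.06, 0], [0, 0, 0, 0]])

```text
time_s: 13.2
tool_pos: [0.5561, -0.0085, 0.0482]
ee_rot: [[-0.987, -0.158, 0.0], [-0.158, 0.987, 0.0], [-0.0, -0.0, -1.0]]
wrist_force: [-1.5, -0.2, 1.8]
finger_gap: 0.0149
grasp_force: 59.6
```

carry_out(targets=[[0, 0, 0, 0], [0, 0, 0, 0], [0, 0, 0, 0], [0, 0, 0, 0], [0, 0, 0, 0], [0, 0, -2.0, 0], [0, 0, -2.5, 0]], grip=0)

```text
time_s: 13.9
tool_pos: [0.5551, -0.0084, 0.0925]
ee_rot: [[-0.987, -0.158, -0.003], [-0.158, 0.987, 0.0], [0.003, 0.0, -1.0]]
wrist_force: [0.7, -0.6, 0.1]
finger_gap: 0.0425
grasp_force: 0.0
```

carry_out(targets=[[3.3, 0, 0, 0], [3.3, 0, 0, 0], [0, 0, 0, 0], [0, 0, 1.5, 0], [0, 0, 1.5, 0], [0, 0, 0.9, 0], [0, 0, 0.2, 0], [0, 0, 0, 0]], grip=1)

```text
time_s: 14.7
tool_pos: [0.491, -0.0189, 0.0518]
ee_rot: [[-0.987, -0.158, -0.001], [-0.158, 0.987, 0.0], [0.001, 0.0, -1.0]]
wrist_force: [-0.1, -0.1, -0.4]
finger_gap: 0.0002
grasp_force: 0.0
```

carry_out(targets=[[0, 0, 0.1, 0], [0, 0, 0, 0]])

```text
time_s: 14.9
tool_pos: [0.4913, -0.0189, 0.0514]
ee_rot: [[-0.987, -0.158, 0.001], [-0.158, 0.987, -0.0], [-0.001, -0.0, -1.0]]
wrist_force: [-0.9, -0.2, -0.7]
finger_gap: 0.0004
grasp_force: 0.0
```

carry_out(targets=[[0, 0, 0.1, 0], [0, 0, 0.05, 0], [0, 0, 0, 0]])

```text
time_s: 15.2
tool_pos: [0.4909, -0.0189, 0.0496]
ee_rot: [[-0.987, -0.158, 0.0], [-0.158, 0.987, -0.0], [-0.0, -0.0, -1.0]]
wrist_force: [0.3, 1.3, -0.0]
finger_gap: 0.0001
grasp_force: 0.0
```

carry_out(targets=[[0, 0, 0.1, 0], [0, 0, 0, 0]])

```text
time_s: 15.4
tool_pos: [0.4908, -0.0189, 0.0484]
ee_rot: [[-0.987, -0.158, -0.0], [-0.158, 0.987, 0.0], [0.0, 0.0, -1.0]]
wrist_force: [-0.4, -0.2, -0.8]
finger_gap: -0.0001
grasp_force: 0.0
```

carry_out(targets=[[0, 0, 0.08, 0], [0, 0, 0, 0]])

```text
time_s: 15.6
tool_pos: [0.4908, -0.0189, 0.0476]
ee_rot: [[-0.987, -0.158, -0.0], [-0.158, 0.987, 0.0], [0.0, 0.0, -1.0]]
wrist_force: [0.2, 0.1, -0.1]
finger_gap: -0.0006
grasp_force: 0.0
```

carry_out(targets=[[0, 0, 0.06, 0], [0, 0, 0, 0]])

```text
time_s: 15.8
tool_pos: [0.4909, -0.0189, 0.0471]
ee_rot: [[-0.987, -0.158, 0.0], [-0.158, 0.987, -0.0], [-0.0, -0.0, -1.0]]
wrist_force: [0.0, -0.3, 0.5]
finger_gap: 0.0001
grasp_force: 0.1
```

carry_out(targets=[[0, 0, 0.04, 0], [0, 0, 0, 0], [0, 0, 0, 0]])

```text
time_s: 16.1
tool_pos: [0.4909, -0.0189, 0.0471]
ee_rot: [[-0.987, -0.158, 0.0], [-0.158, 0.987, -0.0], [-0.0, -0.0, -1.0]]
wrist_force: [-1.1, -0.5, 7.7]
finger_gap: 0.0003
grasp_force: 3.4
```

carry_out(targets=[[0, 0, 0.04, 0], [0, 0, 0, 0], [0, 0, 0, 0]])

```text
time_s: 16.4
tool_pos: [0.491, -0.0189, 0.047]
ee_rot: [[-0.987, -0.158, 0.0], [-0.158, 0.987, -0.0], [-0.0, -0.0, -1.0]]
wrist_force: [-3.6, -0.3, 13.2]
finger_gap: -0.0004
grasp_force: 6.4
```

The lane_2 plate is stiff under 13 N at the level height, so it reads flat. Confirming on lane_1.

carry_out(targets=[[0, 0, -1.5, 0], [0, 0, -2.5, 0], [-3.3, 0, 0, 0], [-3.3, 0, 0, 0], [0, 0, 0, 0], [0, 0, 1.5, 0], [0, 0, 1.5, 0], [0, 0, 0.85, 0], [0, 0, 0, 0]], grip=0)

```text
time_s: 17.3
tool_pos: [0.5538, -0.0085, 0.0456]
ee_rot: [[-0.987, -0.158, -0.004], [-0.158, 0.987, 0.0], [0.004, 0.001, -1.0]]
wrist_force: [-1.0, -0.1, -0.1]
finger_gap: 0.043
grasp_force: 0.0
```

carry_out(targets=[[0, 0, 0, 0], [0, 0, 0, 0], [0, 0, 0, 0], [0, 0, 0, 0], [0, 0, 0, 0]], grip=1)

```text
time_s: 17.8
tool_pos: [0.5563, -0.0085, 0.0482]
ee_rot: [[-0.987, -0.158, 0.001], [-0.158, 0.987, -0.0], [-0.0, -0.0, -1.0]]
wrist_force: [-0.4, -0.2, 2.8]
finger_gap: 0.0147
grasp_force: 58.8
```

```bash
python3 -c "
from h import *
go(570,-79.5,70,8.9)"
```

```text
t 17.8 p [556.3  -8.5  48.2] ang -170.89 Rz [ 0.001 -0.    -1.   ] F [-0.4 -0.2  2.8] M [-0.05  0.09  0.02] gap 14.7 gf 58.8
tool cm [-0.23 -7.23 -2.18] twist 0.21
```

carry_out(targets=[[0, 0, -1.0, 0], [0, 0, -2.0, 0], [-0.2, -3.62, 0, 0], [0, -3.62, 0, 0.2], [0, 0, 0, 0], [0, 0, 1.5, 0], [0, 0, 0.9, 0], [0, 0, 0.2, 0], [0, 0, 0, 0], [0, 0, 0, 0]])

```text
time_s: 18.8
tool_pos: [0.5694, -0.0789, 0.0515]
ee_rot: [[-0.988, -0.156, -0.001], [-0.156, 0.988, 0.0], [0.0, 0.0, -1.0]]
wrist_force: [-0.1, 0.4, -2.1]
finger_gap: 0.0146
grasp_force: 59.3
```

carry_out(targets=[[0, 0, 0.1, 0], [0, 0, 0, 0]])

```text
time_s: 19.0
tool_pos: [0.5696, -0.0794, 0.0508]
ee_rot: [[-0.988, -0.155, 0.0], [-0.155, 0.988, -0.0], [-0.0, -0.0, -1.0]]
wrist_force: [0.5, 0.6, -2.5]
finger_gap: 0.015
grasp_force: 59.2
```

carry_out(targets=[[0, 0, 0.1, 0], [0, 0, 0, 0]])

```text
time_s: 19.2
tool_pos: [0.5697, -0.0796, 0.0502]
ee_rot: [[-0.988, -0.155, 0.0], [-0.155, 0.988, 0.0], [-0.0, 0.0, -1.0]]
wrist_force: [-0.9, 1.2, 1.4]
finger_gap: 0.015
grasp_force: 59.9
```

carry_out(targets=[[0, 0, 0, 0], [0, 0, 0, 0], [0, 0, 0, 0], [0, 0, 0, 0], [0, 0, 0, 0], [0, 0, -2.0, 0], [0, 0, -2.5, 0]], grip=0)

```text
time_s: 19.9
tool_pos: [0.5685, -0.0795, 0.0942]
ee_rot: [[-0.988, -0.155, -0.003], [-0.155, 0.988, 0.0], [0.003, 0.001, -1.0]]
wrist_force: [-0.3, 0.3, -0.5]
finger_gap: 0.043
grasp_force: 0.0
```

carry_out(targets=[[3.3, 0, 0, 0], [3.3, 0, 0, 0], [0, 0, 0, 0], [0, 0, 1.5, 0], [0, 0, 1.5, 0], [0, 0, 0.9, 0], [0, 0, 0.2, 0], [0, 0, 0, 0]], grip=1)

```text
time_s: 20.7
tool_pos: [0.5044, -0.0898, 0.0536]
ee_rot: [[-0.988, -0.155, -0.001], [-0.155, 0.988, 0.0], [0.001, 0.0, -1.0]]
wrist_force: [-0.3, -0.1, -0.4]
finger_gap: 0.0
grasp_force: 0.0
```

carry_out(targets=[[0, 0, 0.1, 0], [0, 0, 0, 0]])

```text
time_s: 20.9
tool_pos: [0.5047, -0.0899, 0.0532]
ee_rot: [[-0.988, -0.155, 0.001], [-0.155, 0.988, -0.0], [-0.001, -0.0, -1.0]]
wrist_force: [-0.1, 0.0, -0.7]
finger_gap: -0.0001
grasp_force: 0.0
```

carry_out(targets=[[0, 0, 0.1, 0], [0, 0, 0, 0]])

```text
time_s: 21.1
tool_pos: [0.5044, -0.0899, 0.0519]
ee_rot: [[-0.988, -0.155, 0.0], [-0.155, 0.988, -0.0], [-0.0, -0.0, -1.0]]
wrist_force: [0.1, -0.5, 0.0]
finger_gap: -0.0001
grasp_force: 0.0
```

carry_out(targets=[[0, 0, 0.1, 0], [0, 0, 0, 0]])

```text
time_s: 21.3
tool_pos: [0.5043, -0.0898, 0.0507]
ee_rot: [[-0.988, -0.155, -0.0], [-0.155, 0.988, 0.0], [0.0, 0.0, -1.0]]
wrist_force: [1.2, 0.8, -0.5]
finger_gap: 0.0
grasp_force: 0.0
```

carry_out(targets=[[0, 0, 0.1, 0], [0, 0, 0, 0]])

```text
time_s: 21.5
tool_pos: [0.5042, -0.0898, 0.0497]
ee_rot: [[-0.988, -0.155, -0.0], [-0.155, 0.988, 0.0], [0.0, 0.0, -1.0]]
wrist_force: [-0.3, -0.3, -0.5]
finger_gap: -0.0002
grasp_force: 0.0
```

carry_out(targets=[[0, 0, 0.08, 0], [0, 0, 0, 0]])

```text
time_s: 21.7
tool_pos: [0.5042, -0.0898, 0.0489]
ee_rot: [[-0.988, -0.155, -0.0], [-0.155, 0.988, 0.0], [0.0, 0.0, -1.0]]
wrist_force: [0.3, -0.5, 0.3]
finger_gap: 0.0002
grasp_force: 0.0
```

carry_out(targets=[[0, 0, 0.06, 0], [0, 0, 0, 0]])

```text
time_s: 21.9
tool_pos: [0.5043, -0.0899, 0.0484]
ee_rot: [[-0.988, -0.155, -0.0], [-0.155, 0.988, -0.0], [0.0, -0.0, -1.0]]
wrist_force: [-0.7, -0.1, 1.8]
finger_gap: -0.0
grasp_force: 0.9
```

carry_out(targets=[[0, 0, 0.04, 0], [0, 0, 0, 0]])

```text
time_s: 22.1
tool_pos: [0.5042, -0.0899, 0.048]
ee_rot: [[-0.988, -0.155, -0.0], [-0.155, 0.988, -0.0], [0.0, 0.0, -1.0]]
wrist_force: [-1.6, -0.8, 1.6]
finger_gap: 0.0001
grasp_force: 1.1
```

carry_out(targets=[[0, 0, 0.08, 0], [0, 0, 0, 0], [0, 0, 0, 0]])

```text
time_s: 22.4
tool_pos: [0.5042, -0.0899, 0.0476]
ee_rot: [[-0.988, -0.155, -0.0], [-0.155, 0.988, -0.0], [0.0, -0.0, -1.0]]
wrist_force: [-3.8, 0.0, 9.2]
finger_gap: -0.0001
grasp_force: 4.8
```

carry_out(targets=[[0, 0, -1.5, 0], [0, 0, -2.5, 0], [-3.3, 0, 0, 0], [-3.3, 0, 0, 0], [0, 0, 0, 0], [0, 0, 1.5, 0], [0, 0, 1.5, 0], [0, 0, 0.8, 0], [0, 0, 0, 0], [0, 0, 0, 0]], grip=0)

```text
time_s: 23.4
tool_pos: [0.5688, -0.0797, 0.0487]
ee_rot: [[-0.988, -0.155, -0.001], [-0.155, 0.988, 0.0], [0.001, 0.0, -1.0]]
wrist_force: [0.7, -0.6, 0.3]
finger_gap: 0.0425
grasp_force: 0.0
```

carry_out(targets=[[0, 0, 0, 0], [0, 0, 0, 0], [0, 0, 0, 0], [0, 0, 0, 0], [0, 0, 0, 0]], grip=1)

```text
time_s: 23.9
tool_pos: [0.5699, -0.0797, 0.0498]
ee_rot: [[-0.988, -0.155, 0.001], [-0.155, 0.988, -0.0], [-0.001, -0.0, -1.0]]
wrist_force: [-0.5, -0.1, 6.7]
finger_gap: 0.0147
grasp_force: 59.0
```

```bash
python3 -c "
from h import *
go(487.2,306.5,38,-8.0)"
```

```text
t 23.9 p [569.9 -79.7  49.8] ang -171.09 Rz [ 0.001 -0.    -1.   ] F [-0.5 -0.1  6.7] M [0.04 0.23 0.03] gap 14.7 gf 59.0
tool cm [ 2.19 39.43  1.17] twist 16.91
```

On lane_1 the end gave way by about 1.7 mm under a light load (1.6 N), so that plate is warped. The straightedge is regrasped; carrying it back to its case.

carry_out(targets=[[0, 0, -1.0, 0], [0, 0, -3.0, 0], [0.24, 4.38, 0, 0], [0.24, 4.38, 0, 0], [0.24, 4.38, 0, 0], [0.24, 4.38, 0, 0], [0.24, 4.38, 0, 0], [0.24, 4.38, 0, 0], [0.24, 4.38, 0, 0], [0.24, 4.38, 0, 0], [0.24, 4.38, 0, 0], [0, 0, 0, 8.45]])

```text
time_s: 25.1
tool_pos: [0.4863, 0.3113, 0.0898]
ee_rot: [[-1.0, -0.011, 0.001], [-0.011, 1.0, 0.002], [-0.001, 0.002, -1.0]]
wrist_force: [-1.1, -0.2, -1.6]
finger_gap: 0.0149
grasp_force: 59.4
```

carry_out(targets=[[0, 0, 0, 8.45], [0, 0, 0, 0], [0, 0, 2.0, 0], [0, 0, 0.6, 0], [0, 0, 0, 0]])

```text
time_s: 25.6
tool_pos: [0.4864, 0.3057, 0.0624]
ee_rot: [[-0.991, 0.137, -0.002], [0.137, 0.991, -0.001], [0.002, -0.002, -1.0]]
wrist_force: [0.1, -0.7, -2.7]
finger_gap: 0.0149
grasp_force: 59.3
```

```bash
python3 -c "
from h import *
go(487.2,306.5,38,-8.0)"
```

```text
t 25.6 p [486.4 305.7  62.4] ang 172.13 Rz [-0.002 -0.001 -1.   ] F [ 0.1 -0.7 -2.7] M [ 0.01 -0.05 -0.06] gap 14.9 gf 59.3
tool cm [-0.07  0.1   2.44] twist 0.13
```

carry_out(targets=[[-0.1, 0.1, 1.2, 0], [0, 0, 0.8, 0], [0, 0, 0.2, 0], [0, 0, 0, 0], [0, 0, 0, 0]])

```text
time_s: 26.1
tool_pos: [0.4883, 0.3074, 0.0413]
ee_rot: [[-0.99, 0.139, 0.0], [0.139, 0.99, 0.0], [-0.0, 0.0, -1.0]]
wrist_force: [0.7, 0.1, -2.5]
finger_gap: 0.0148
grasp_force: 59.4
```

carry_out(targets=[[0, 0, 0.1, 0], [0, 0, 0, 0]])

```text
time_s: 26.3
tool_pos: [0.4884, 0.3074, 0.0404]
ee_rot: [[-0.99, 0.139, 0.0], [0.139, 0.99, 0.0], [-0.0, 0.0, -1.0]]
wrist_force: [0.4, 0.4, -1.8]
finger_gap: 0.0148
grasp_force: 59.4
```

carry_out(targets=[[0, 0, 0.1, 0], [0, 0, 0, 0]])

```text
time_s: 26.5
tool_pos: [0.4882, 0.3073, 0.0392]
ee_rot: [[-0.99, 0.139, 0.0], [0.139, 0.99, 0.0], [-0.0, 0.0, -1.0]]
wrist_force: [0.4, 0.0, -2.5]
finger_gap: 0.015
grasp_force: 59.4
```

carry_out(targets=[[0, 0, 0.1, 0], [0, 0, 0, 0]])

```text
time_s: 26.7
tool_pos: [0.4882, 0.3073, 0.0381]
ee_rot: [[-0.99, 0.139, -0.0], [0.139, 0.99, -0.0], [0.0, -0.0, -1.0]]
wrist_force: [-0.9, -0.6, -2.3]
finger_gap: 0.015
grasp_force: 59.4
```

carry_out(targets=[[0, 0, 0.08, 0], [0, 0, 0, 0]])

```text
time_s: 26.9
tool_pos: [0.4883, 0.3074, 0.0378]
ee_rot: [[-0.99, 0.139, 0.0], [0.139, 0.99, 0.0], [-0.0, 0.0, -1.0]]
wrist_force: [-1.6, -1.0, 4.0]
finger_gap: 0.0148
grasp_force: 60.2
```

carry_out(targets=[[0, 0, 0, 0], [0, 0, 0, 0], [0, 0, 0, 0], [0, 0, 0, 0], [0, 0, 0, 0], [0, 0, -2.0, 0], [0, 0, -4.0, 0]], grip=0)

```text
time_s: 27.6
tool_pos: [0.4864, 0.3061, 0.0954]
ee_rot: [[-0.99, 0.139, -0.005], [0.139, 0.99, -0.003], [0.004, -0.004, -1.0]]
wrist_force: [0.7, -0.4, 0.5]
finger_gap: 0.0425
grasp_force: 0.0
```

```bash
python3 -c "
from h import *
go(570,-79.5,80,8.9)"
```

```text
t 27.6 p [486.4 306.1  95.4] ang 172.01 Rz [-0.005 -0.003 -1.   ] F [ 0.7 -0.4  0.5] M [-0.05 -0.06 -0.03] gap 42.5 gf 0.0
tool cm [-13.65 -37.02   1.62] twist -16.89
```

carry_out(targets=[[-1.5, -4.13, 0, 0], [-1.5, -4.13, 0, 0], [-1.5, -4.13, 0, 0], [-1.5, -4.13, 0, 0], [-1.5, -4.13, 0, 0], [-1.5, -4.13, 0, 0], [-1.5, -4.13, 0, 0], [-1.5, -4.13, 0, 0], [-1.5, -4.13, 0, 0], [0, 0, 0, -8.45], [0, 0, 0, -8.45], [0, 0, 0, 0]], grip=-0.35)

```text
time_s: 28.8
tool_pos: [0.5702, -0.0801, 0.0973]
ee_rot: [[-0.988, -0.156, -0.0], [-0.156, 0.988, 0.0], [0.0, 0.0, -1.0]]
wrist_force: [0.1, -0.4, 0.4]
finger_gap: 0.0576
grasp_force: 0.0
```

```bash
python3 -c "
from h import *
go(570,-79.5,21,8.9)
a,m=snap('top'); b,m2=snap('wrist')
cv2.imwrite('pics/c3.png',np.hstack([cv2.resize(a[210:340,130:230,::-1],(370,480)),cv2.resize(b[:,:,::-1],(430,322+158))]))
c=ray(m2,320,240,.02);print(c)
"
```

```text
t 28.8 p [570.2 -80.1  97.3] ang -171.02 Rz [-0.  0. -1.] F [ 0.1 -0.4  0.4] M [-0.01  0.01  0.02] gap 57.6 gf 0.0
tool cm [0.01 0.06 7.63] twist 0.08
[ 0.55934956 -0.08338242  0.02      ]
```

View pics/c3.png

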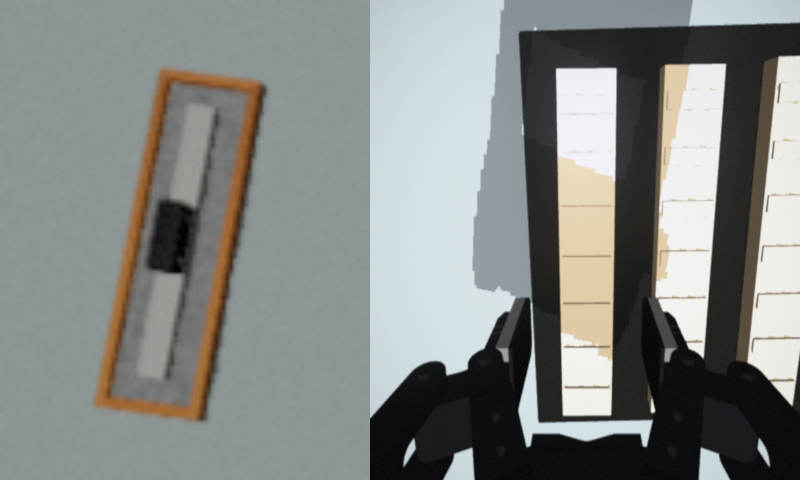

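The left half shows the straightedge flat in its case, around (172,240). The wrist half shows the fingers at (515,335) and (660,335) straddling the lane_1 plate. Descending.

carry_out(targets=[[0, 0.05, 2.5, 0], [0, 0, 2.0, 0], [0, 0, 1.5, 0], [0, 0, 1.0, 0], [0, 0, 0.3, 0], [0, 0, 0, 0]])

```text
time_s: 29.5
tool_pos: [0.5702, -0.0789, 0.0242]
ee_rot: [[-0.988, -0.154, -0.0], [-0.154, 0.988, 0.0], [0.0, 0.0, -1.0]]
wrist_force: [-0.4, 0.0, 0.2]
finger_gap: 0.0576
grasp_force: 0.0
```

carry_out(targets=[[0, 0, 0.2, 0], [0, 0, 0.1, 0], [0, 0, 0, 0]])

```text
time_s: 29.8
tool_pos: [0.5704, -0.0791, 0.0218]
ee_rot: [[-0.988, -0.155, 0.001], [-0.155, 0.988, -0.0], [-0.001, -0.0, -1.0]]
wrist_force: [-0.3, -0.3, 0.2]
finger_gap: 0.0576
grasp_force: 0.0
```

carry_out(targets=[[0, 0, 0, 0], [0, 0, 0, 0], [0, 0, 0, 0], [0, 0, 0, 0], [0, 0, 0, 0]], grip=1)

```text
time_s: 30.3
tool_pos: [0.5704, -0.0789, 0.022]
ee_rot: [[-0.988, -0.155, 0.0], [-0.155, 0.988, 0.0], [-0.0, 0.0, -1.0]]
wrist_force: [-1.9, 2.1, 5.8]
finger_gap: 0.0387
grasp_force: 59.8
```

carry_out(targets=[[0, 0, -1.0, 0], [0, 0, -3.0, 0], [0, 0, -3.0, 0], [2.16, -4.25, 0, 0], [2.16, -4.25, 0, 0], [2.16, -4.25, 0, 0], [2.16, -4.25, 0, 0], [2.16, -4.25, 0, 0], [0, 0, 0, 8.2], [0, 0, 0, 8.2], [0, 0, 0, 0], [0, 0, 0, 0]])

```text
time_s: 31.5
tool_pos: [0.4964, -0.3056, 0.0917]
ee_rot: [[-0.992, 0.126, 0.0], [0.126, 0.992, -0.0], [-0.0, -0.0, -1.0]]
wrist_force: [-0.1, 1.1, -1.5]
finger_gap: 0.0388
grasp_force: 61.1
```

```bash
python3 -c "
from h import *
go(496.6,-305.3,22,-7.5)
b,m=snap('side')
cv2.imwrite('pics/s4.png',cv2.resize(b[200:400,220:480,::-1],None,fx=3,fy=3))
print([np.round(proj(m,p),0) for p in [(.4966,-.3053,.024)]])
"
```

```text
t 31.5 p [ 496.4 -305.6   91.7] ang 172.75 Rz [ 0. -0. -1.] F [-0.1  1.1 -1.5] M [ 0.05 -0.   -0.07] gap 38.8 gf 61.1
tool cm [-0.01  0.04  6.97] twist 0.25
[array([368., 347.])]
```

View pics/s4.png

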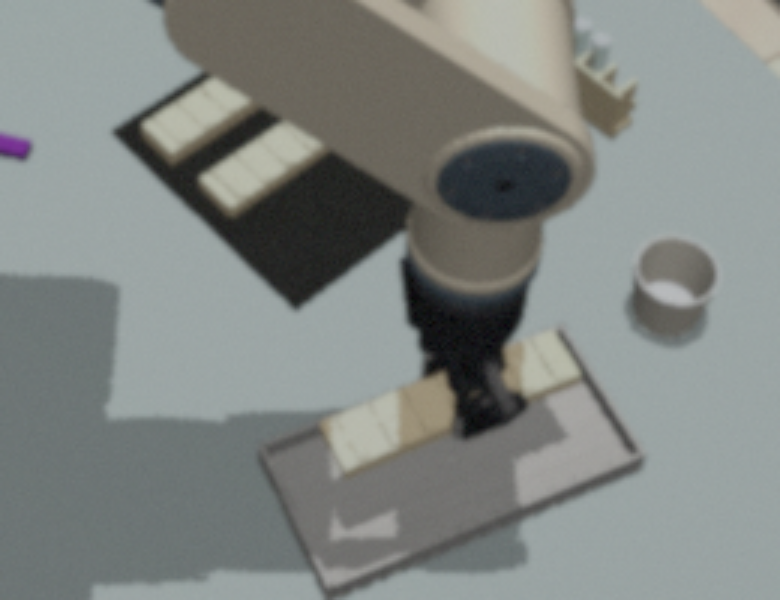

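The plate is held level above the tray, at crop pixels (320–580, 340–470); the tray's centre at about (450,460) agrees with my measurement. Lowering.

carry_out(targets=[[0, 0.04, 2.5, 0], [0, 0, 2.0, 0], [0, 0, 1.5, 0], [0, 0, 0.6, 0], [0, 0, 0.1, 0], [0, 0, 0, 0], [0, 0, 0, 0]])

```text
time_s: 32.25
tool_pos: [0.497, -0.3056, 0.0252]
ee_rot: [[-0.992, 0.13, 0.001], [0.13, 0.992, -0.001], [-0.001, -0.001, -1.0]]
wrist_force: [0.5, 0.7, -2.0]
finger_gap: 0.0388
grasp_force: 61.1
```

carry_out(targets=[[0, 0, 0.1, 0], [0, 0, 0, 0]])

```text
time_s: 32.45
tool_pos: [0.4967, -0.3055, 0.0238]
ee_rot: [[-0.991, 0.13, 0.001], [0.13, 0.991, -0.0], [-0.001, -0.0, -1.0]]
wrist_force: [-0.1, 0.0, -1.7]
finger_gap: 0.0386
grasp_force: 61.1
```

carry_out(targets=[[0, 0, 0.1, 0], [0, 0, 0, 0]])

```text
time_s: 32.65
tool_pos: [0.4964, -0.3053, 0.0224]
ee_rot: [[-0.991, 0.13, 0.0], [0.13, 0.991, -0.0], [-0.0, -0.0, -1.0]]
wrist_force: [0.2, -0.4, -2.1]
finger_gap: 0.0384
grasp_force: 61.1
```

carry_out(targets=[[0, 0, 0.07, 0], [0, 0, 0, 0]])

```text
time_s: 32.85
tool_pos: [0.4965, -0.3054, 0.022]
ee_rot: [[-0.991, 0.13, 0.0], [0.13, 0.991, -0.0], [-0.0, -0.0, -1.0]]
wrist_force: [-0.7, 1.2, 4.4]
finger_gap: 0.0385
grasp_force: 61.7
```

Contact. Releasing, then withdrawing.

carry_out(targets=[[0, 0, 0, 0], [0, 0, 0, 0], [0, 0, 0, 0], [0, 0, 0, 0], [0, 0, -1.0, 0], [0, 0, -3.0, 0], [0, 0, -4.0, 0], [0, 0, -4.0, 0], [4.0, 0, -2.0, 0], [4.5, 0, 0, 0], [4.5, 0, 0, 0], [4.5, 0, 0, 0]], grip=-0.35)

```text
time_s: 34.05
tool_pos: [0.3215, -0.2821, 0.1625]
ee_rot: [[-0.992, 0.13, 0.001], [0.13, 0.992, -0.001], [-0.001, -0.001, -1.0]]
wrist_force: [-0.8, -0.9, 0.6]
finger_gap: 0.0577
grasp_force: 0.0
```

```bash
python3 -c "
from h import *
st()
a,m=snap('top');b,m=snap('side')
cv2.imwrite('pics/fin.png',np.hstack([cv2.resize(a[150:400,130:530,::-1],(480,300)),cv2.resize(b[180:400,220:460,::-1],(320,300))]))
"
```

```text
t 34.05 p [ 321.5 -282.1  162.5] ang 172.54 Rz [ 0.001 -0.001 -1.   ] F [-0.8 -0.9  0.6] M [-0.01  0.06  0.03] gap 57.7 gf 0.0
```

View pics/fin.png

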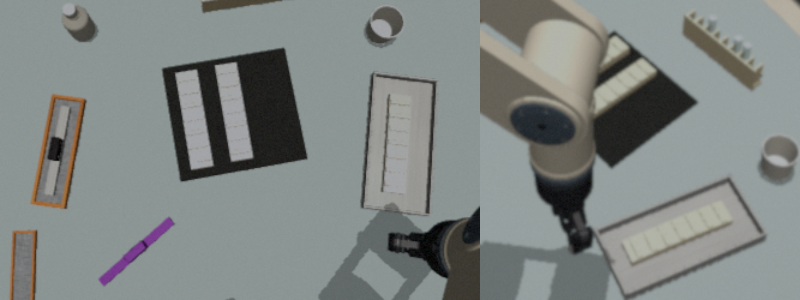

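The plate lies flat in the tray at (398,143), the straightedge is in its case at (57,150), and the two flat plates at (195,120) and (234,112) are where they were. Handing in.

```bash
python3 -c "
from cell import ctrl
print(ctrl.job_done())"
```

```text
the job is handed in; nothing more can be done
None
```

The warped plate was the one in lane_1; it now lies flat in the steel tray, the two flat plates are where they lay, the straightedge is back in its case, and the job was handed in at about 34 s with no verdict shown.

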